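# Mount the laundry pump and ratchet its clamp tight

## Robot

A 6-joint arm with a two-finger parallel gripper is mounted at the origin on the work surface. World frame = base frame: x ahead of the robot, y to its left, z up, the work surface at z = 0. Lengths are in m, angles in rad, forces in N, time in s.
With the tool pointing down it reaches from about 0.375 to 0.75 m from the base axis. Payload 9 kg.
Tool frame: the origin (TCP) lies midway between the tips of the shut fingers; the grasp point (between the pads) lies 19 mm behind it (bot.hold_point_z is the distance from the TCP to the grasp point, in m); z points along the fingers, y is the line along which they close (so a half turn about z gives the same grasp; the last joint's range is limited). The gripper opens to 85 mm and grips with 20 to 120 N. Pads are 22 mm wide; open, the fingers measure 114 mm over their backs; the gripper's body (76 mm by 85 mm) begins 54 mm behind the grasp point. The pads swing forward as they close: fully open they stand 13 mm farther back than shut.
Start: joints at [-1.421, 0.104, 0.097, 1.564, 0, 1.353], TCP at [0.216, -0.56, 0.231] pointing down, gripper open.
Joint ranges: [-2.99, 2.99], [-0.84, 1.86], [-1.1, 1.16], [-1.84, 2.11], [-1.51, 1.56], [-3.14, 3.14]. Speed limits (rad/s): [2.22, 2.22, 2.57, 3.14, 3.14, 3.14].

## Interface

Orientations are given as a unit quaternion [w, x, y, z].
In Python, from bench import bot gives the robot as it stands.
- The arm moves only by the tool apply_moves, never from a script. Its argument "plan" is a list that holds one entry, the list of rows, each a list of 4 numbers: the shift along the tool's x, y, z in units of 30 cm (1.0 is 30 cm), then the turn about the tool's z in units of pi/2 rad (1.0 is pi/2 rad). A call has 1 to 8 rows; each row is the pose to reach, as a shift and turn from the pose commanded when the call began, along the tool's axes at that moment; what a row does not reach only later rows make up. A row lasts 1/10 s, in which the tool goes at most 50 mm and 8.59 degrees, less where a joint would pass 70% of its speed; a pose out of reach is approached as far as the arm can. A call with a number of a shift or a turn outside -1 to 1 is refused whole. A call with a gripper value outside its range is refused whole. "jaw" is the gripper command: -1 is fully open, 1 is shut, values between are in proportion, set as the call begins (left out, the last holds). The fingers move at their own pace and stop on an object; the grip force is fixed at half the most. Time passes only in rows, so rows that repeat a pose let the fingers close. It gives the time, the measured TCP pose, the force, the opening and the grip force at its end, in the units of the state.
- bot.get_state(): the state, without advancing time (a new reading comes with each control period).
- bot.get_image(name): name is "side" or "top"; returns the picture (420x560x3 uint8, red, green, blue); there is no depth.
- bot.get_calibration(name): a dict with "intrinsics" (3x3 intrinsics, pixels), "rvec" (rotation vector, rad) and "tvec" (3), from world to camera coordinates, as OpenCV has them. Camera axes: x right, y down, z forward; pixel columns grow to the right and rows downward; lengths in m; the calibration is good to about 2 mm. A picture is of the moment at which its call begins. get_calibration takes no time and is no camera call.
- bot.job_done(): hands the job in; it is judged then, once.
Trained networks look in the newest picture that a camera, given by its name, has taken for a name from the list of things; names that differ only in an ending like _2 or _b are one class to them, and where a whole thing is asked for, a point or a joint stands for the part that bears it (a point fixed in the world has none). Each returns a list of dicts, best first, with "confidence" (0 to 1); they miss things now and then, are a little off and sometimes report something else, mostly with a low value. They report only what shows in the picture. A call takes as long as a camera call. They do not tell look-alikes from the thing itself.
- bot.cut_out(thing, camera): "region" (420x560 bool, what is visible of it) and "box" ([centre column, centre row, width, height] in pixels, round what is visible of it).
- bot.place_of(thing, camera): "uv" ([column, row] in pixels: a listed point, or the origin of a listed thing).
The state is a dict: "t": time; "joints": joint angles; "dq": joint speeds; "effort": joint torques, N m; "tool_pos": TCP position; "orientation": TCP orientation; "wrist_force": force on the tool from outside, world axes, zero at the start; "wrist_torque": the same for the moment, N m; "grip_width": opening from 0.0 (shut) to 1.0 (fully open); "grasp_force": force on a finger pad.
Only numpy, scipy, OpenCV 4.12 (cv2) and the standard library are available. Lean on these libraries where they do the work, as an engineer would, in place of code of your own. Each camera call takes 0.05 s, during which the arm holds its last target. There are 200 camera calls.

## Task

Slide the pump along its rails, keeping it upright, until its foot butts squarely against the two blue cheeks under the raised orange clamp bar. Then swing the red-handled ratchet wrench back and forth (it drives the screw clockwise and slips freely on the way back) until the clamp bar is screwed fully down onto the pump's foot, and let go. Leave the detergent bottle, the iron and the mug where they stand.

Things in the scene. Friction and masses are not known exactly. Their poses are not given: they have to be found in the camera images.
- stand: Clamp stand fixed to the worktop; origin on the worktop under the vertical screw axis, +y along the rails away from the screw, x across. Two blue cheeks (x 22 to 40 mm either side, y -25 to 45, to z 62) under a blue bridge (top z 68). Cheek faces at y = 45 stop the pump's foot. Wrench above the bridge; two dark pins 95 mm high, 70 mm from the axis, mark the ends of its swing
- seat (a point): Point on the worktop 95 mm along the stand's +y from the screw, where the pump's origin lies when fully home (pump axes parallel to the stand's)
- rail_mouth (a point): Worktop point midway between the rails' outer ends, 175 mm along the stand's +y. Two aluminium rails 10 mm high: inner faces at stand x = +-43 mm from y = 45 to 125 mm, then flaring out at 15 degrees to y = 175 mm
- pump: Loose upright pump, 0.5 to 0.9 kg, on the worktop just outside the rail mouth, roughly square to it. Origin under the centre of its dark foot, 80 (x) x 100 (y) x 12 mm. White drum 60 mm in diameter, axis at y = +10 mm, to z 58; grey cap, blue port, top at z 76. Bare foot end (y -50 to -20 mm) faces the stand. Push it home along the stand's -y by the back edge of the foot (y = +50 mm)
- clamp_bar: Orange bar 36 x 88 x 14 mm on the screw between the cheeks, reaching stand y = 68 mm. Origin on the screw axis at its underside. Sinks 4.2 mm per radian of screw: underside 26 mm above the worktop at screw 0, about 12 mm (on the foot) when tight
- screw (a joint): Turn of the screw (24 mm hexagon head with red mark, top at z 107 mm, in the wrench's head), rad, growing clockwise from above as it tightens. Starts at 0 to 0.9, meets the foot at about 3.25, stops dead at 3.4 = tight. Turns only when driven (about 0.45 N m), does not turn back
- ratchet (a joint): Swing of the ratchet wrench about the screw axis, rad, growing clockwise from above (tightening stroke); 0 = handle along the stand's -y; stops at -0.6 and +0.6. Clockwise it catches within 0.3 rad and drives the screw; counter-clockwise it slips freely. Stays where left, cannot be taken off
- handle_grip (a point): Middle of the wrench's red grip, 130 mm from the screw axis, 88 mm above the worktop. The grip is level, 18 mm wide, 16 mm high, 90 mm long (85 to 175 mm from the axis), free space beneath
- detergent: White detergent bottle with green cap, 84 mm diameter, 210 mm high, standing; a bystander. Origin under its centre
- iron: White and red clothes iron, 245 mm long, about 115 mm high, flat on its sole plate; a bystander. Origin under its centre
- mug: Blue mug, 76 mm diameter, 85 mm high; a bystander. Origin under its centre
Things that resemble listed ones, but are neither listed nor needed, are in the scene too. Leave any pink look-alike of the pump alone.

How it is judged:
By the outcome, as a careful person would: the job done as asked, in the order asked, and still so for the second after the job is handed in, with the robot touching nothing.
It also fails if it takes over 69 s, if anything falls off the work surface, if the arm or the gripper's body presses on something with over 40 N, if the wrist force passes 120 N, or if a joint passes its speed limit or range.

## Working session

There is one attempt and no reset: what is moved stays moved. The work goes in short steps, Python scripts to look and compute and a tool call to move; the robot and the scene stay as the last step left them, time stands still between calls to the robot, and variables do not carry over. Pictures are saved under pics/ and viewed, at most 10 in all, crops included, and the job is handed in when it is done.

Besides the shell and the picture viewer there is one more tool, called by a JSON object that holds its "api" and its "payload". apply_moves: Moves the arm, as the interface text tells. Its arguments: {"type":"object","properties":{"plan":{"type":"array"},"jaw":{"type":"number"}},"required":["plan"]}

```bash
mkdir -p pics; cat > h.py <<'E'
import numpy as np, cv2
from bench import bot
def cal(c):
    d=bot.get_calibration(c); R=cv2.Rodrigues(np.array(d["rvec"],float))[0]
    return np.array(d["intrinsics"],float),R,np.array(d["tvec"],float).ravel()
def ray(c,uv,z):
    K,R,t=cal(c); C=-R.T@t
    d=R.T@np.linalg.solve(K,np.array([uv[0],uv[1],1.]))
    return C+d*(z-C[2])/d[2]
def proj(c,p):
    K,R,t=cal(c); q=K@(R@np.array(p,float)+t); return q[:2]/q[2]
E
python3 - <<'E'
from h import *
ims=[]
for c in("top","side"):
    im=bot.get_image(c); ims.append(im)
    cv2.imwrite(f"pics/{c}0.png",im[:,:,::-1])
    K,R,t=cal(c); print(c,"C",(-R.T@t).round(3))
    for n,z in(("stand",0),("seat",0),("rail_mouth",0),("pump",0),("clamp_bar",.02),("screw",.1),("handle_grip",.088),("detergent",0),("iron",0),("mug",0)):
        for r in bot.place_of(n,c)[:3]:
            print(n,round(r["confidence"],2),np.round(r["uv"],1),ray(c,r["uv"],z)[:2].round(4))
s=bot.get_state();print(s["t"],s["tool_pos"],s["orientation"])
E
```

```text
top C [0.412 0.008 1.311]
stand 0.66 [283.5 200.4] [ 0.516  -0.0636]
seat 0.95 [253.  203.3] [0.5056 0.024 ]
pump 0.91 [127.  181.3] [0.5607 0.3862]
pump 0.89 [202.1 209.9] [0.4834 0.1694]
pump 0.81 [196.7 155.6] [0.6398 0.1893]Traceback (most recent call last):
  File "<stdin>", line 8, in <module>
ValueError: it knows: clamp_bar, detergent, handle_grip, iron, mug, pump, rail_mouth, seat, stand
```

```bash
python3 - <<'E'
from h import *
for c in("top","side"):
    im=bot.get_image(c)
    cv2.imwrite(f"pics/{c}0.png",cv2.resize(im[:,:,::-1],(800,600),interpolation=cv2.INTER_CUBIC))
    K,R,t=cal(c); print(c,"C",(-R.T@t).round(3))
    for n,z in(("stand",0),("seat",0),("rail_mouth",0),("pump",0),("clamp_bar",.02),("handle_grip",.088),("detergent",0),("iron",0),("mug",0)):
        for r in bot.place_of(n,c)[:3]:
            print(n,round(r["confidence"],2),np.round(r["uv"],1),ray(c,r["uv"],z)[:2].round(4))
s=bot.get_state();print(s["t"],s["tool_pos"],s["orientation"])
E
```

```text
top C [0.412 0.008 1.311]
stand 0.55 [285.  200.5] [ 0.5158 -0.068 ]
seat 0.9 [248.7 207.2] [0.4941 0.0361]
pump 0.93 [199.8 211.9] [0.4775 0.1758]
pump 0.92 [126.8 180.9] [0.5619 0.3868]
pump 0.74 [192.1 155.9] [0.6386 0.2025]
handle_grip 0.6 [331.3 212.1] [ 0.4803 -0.1882]
handle_grip 0.16 [284.1 199.4] [ 0.5117 -0.0604]
detergent 0.79 [100.3 238.7] [0.395  0.4558]
detergent 0.4 [250.8 205.2] [0.5    0.0302]
iron 0.61 [428.3 179.9] [ 0.5852 -0.4839]
mug 0.93 [390.3 254.7] [ 0.3661 -0.3745]
side C [0.343 1.032 0.974]
stand 0.65 [269.2 215.8] [ 0.5201 -0.0812]
stand 0.59 [268.3 278. ] [0.489  0.1791]
seat 0.88 [269.9 241.2] [0.5031 0.0339]
seat 0.74 [264.1 150.1] [ 0.5884 -0.4584]
pump 0.95 [215.4 278.2] [0.6346 0.1934]
pump 0.89 [227.4 340.4] [0.5622 0.388 ]
pump 0.84 [322.2 276.7] [0.3413 0.1607]
clamp_bar 0.73 [265.8 212.4] [ 0.5292 -0.0736]
handle_grip 0.27 [268.  209.6] [ 0.5112 -0.008 ]
detergent 0.68 [289.9 366.2] [0.404 0.443]
iron 0.57 [264.5 148.4] [ 0.5885 -0.4703]
mug 0.66 [319.3 163.8] [ 0.3751 -0.3848]
1.3 [ 0.21575184 -0.55989381  0.23133702] [ 5.11383931e-05  9.83137761e-01  1.82866455e-01 -4.37222298e-06]
```

View pics/top0.png

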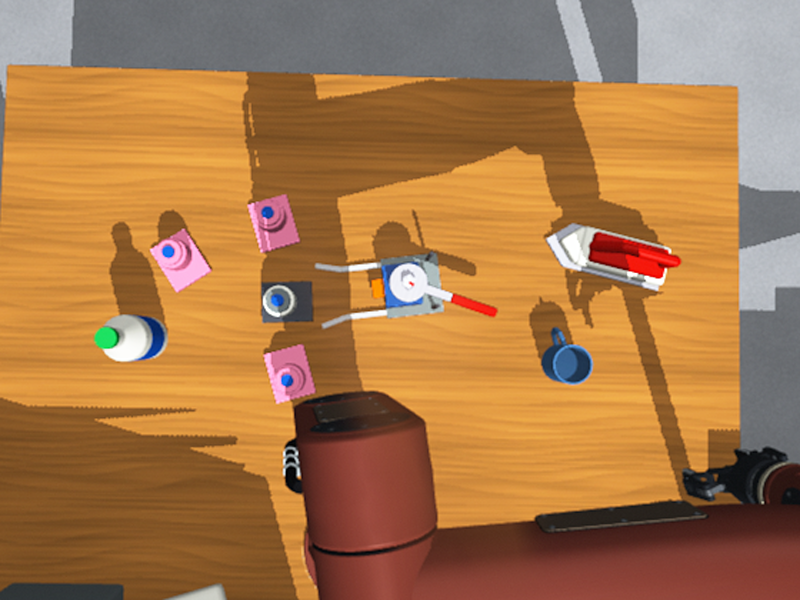

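View pics/side0.png

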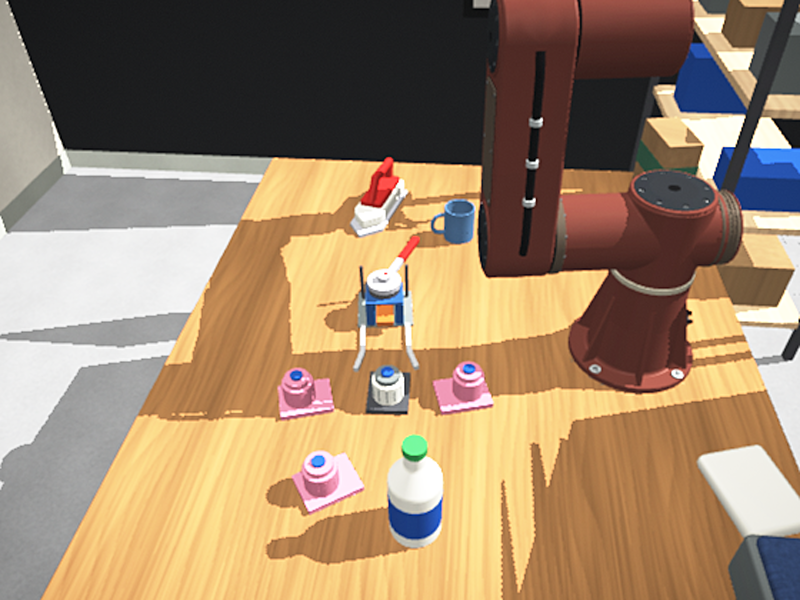

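```bash
python3 - <<'E'
from h import *
im=bot.get_image("top")[165:241,176:354]
cv2.imwrite("pics/crop1.png",cv2.resize(im[:,:,::-1],None,fx=4.4,fy=4.4,interpolation=cv2.INTER_CUBIC))
r=bot.cut_out("pump","top")
for q in r:
    print(q["confidence"],q["box"],cv2.minAreaRect(np.argwhere(q["region"])[:,::-1].astype(np.float32)))
print(ray("top",(286.6,197.5),.107))
E
```

```text
0.94 [190.5, 154.1, 30.6, 37.9] ((190.78302001953125, 155.49057006835938), (35.988460540771484, 28.708354949951172), 74.05460357666016)
0.73 [199.7, 211.4, 36.4, 30.9] ((200.0, 211.0), (28.0, 36.0), 90.0)
0.71 [204.2, 260.0, 38.6, 42.7] ((201.78964233398438, 260.5758361816406), (35.839202880859375, 28.857059478759766), 74.93151092529297)
0.69 [126.0, 182.3, 41.1, 46.5] ((125.56742858886719, 181.20787048339844), (36.35792541503906, 29.3619441986084), 57.9946174621582)
[ 0.51538681 -0.06584775  0.107     ]
```

View pics/crop1.png

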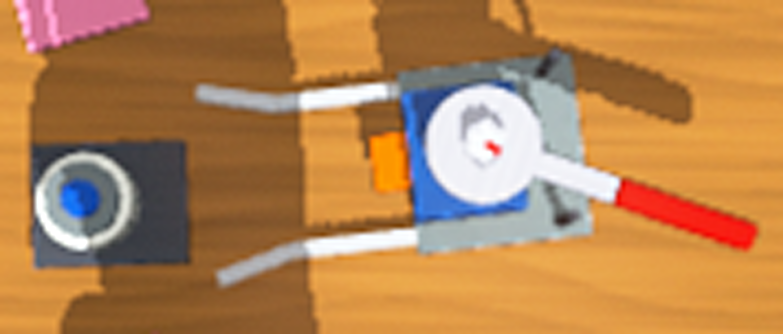

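```bash
cat >> h.py <<'E'
from scipy.spatial.transform import Rotation as Ro
# stand frame estimate
S=np.array([.5154,-.0658]); PSI=np.radians(6.5)
def st2w(x,y):
    c,s=np.cos(PSI),np.sin(PSI); return S+np.array([c*x-s*y,s*x+c*y])
def w2st(p):
    c,s=np.cos(PSI),np.sin(PSI); d=np.array(p)[:2]-S; return np.array([c*d[0]+s*d[1],-s*d[0]+c*d[1]])
def pose():
    s=bot.get_state(); w,x,y,z=s["orientation"]; R=Ro.from_quat([x,y,z,w]).as_matrix()
    return np.array(s["tool_pos"]),R
def go(x,y,z,az,P=None):
    p,R=P or pose(); d=R.T@(np.array([x,y,z])-p)/.3
    a=np.degrees(np.arctan2(R[1,0],R[0,0])); t=-((az-a+180)%360-180)/90
    print("shift",d.round(4),"turn",round(t,4))
E
python3 - <<'E'
from h import *
f=lambda u,v,z:ray("top",(u/4.4+176,v/4.4+165),z)[:2]
e1,e2=f(200,93,.01),f(222,278,.01); k1,k2=f(297,100,.01),f(303,247,.01); b1,b2=f(395,90,.01),f(412,235,.01)
print("mouth",(e1+e2)/2,"knee",(k1+k2)/2, "w",np.linalg.norm(k1-k2))
for a,b in((e2,e1),(k2,k1)): print(np.degrees(np.arctan2(*(a-b)[::-1]))-180)
for a,b in((k1,b1),(k2,b2)): print(np.degrees(np.arctan2(*(a-b)[::-1]))-90)
bl,br=f(402,74,.065),f(421,252,.03); print("head",f(485,145,.098))
g1,g2=f(615,190,.09),f(757,240,.09);print("grip",(w2st((g1+g2)/2)), np.degrees(np.arctan2(*(g2-S)[::-1])))
c=[f(*q,.012) for q in((33,143),(187,142),(190,263),(36,267))]; print("pump",np.mean(c,0),w2st(np.mean(c,0)),[np.linalg.norm(c[i]-c[i-1]).round(3) for i in range(4)])
print(np.degrees(np.arctan2(*(c[0]-c[3])[::-1])),np.degrees(np.arctan2(*(c[1]-c[2])[::-1])), np.degrees(np.arctan2(*(c[0]-c[1])[::-1]))-90)
print("mouth pred",st2w(0,175),"knee",st2w(0,125))
go(.5,-.2,.25,60); 
E
```

```text
mouth [0.492173   0.10634206] knee [0.50119958 0.04894649] w 0.09559854470416487
-351.7908142025042
-356.33628414216275
7.179671724793849
7.522814681779323
head [ 0.51491897 -0.06542845]
grip [-0.05363016 -0.11843983] -107.93825797541233
pump [0.47876331 0.16992701] [-0.00971613  0.23835911] [np.float64(0.08), np.float64(0.099), np.float64(0.078), np.float64(0.099)]
3.0744008575126736 2.9011132035830953 1.672054624979495
mouth pred [-19.29516241 173.80927474] knee [-13.63500172 124.13068196]
shift [ 1.3154 -0.7787 -0.0623] turn -0.4325
```

```bash
sed -i 's/np.radians(6.5)/np.radians(7.3)/' h.py; python3 - <<'E'
from h import *
go(.44,-.36,.25,80)
E
```

```text
shift [ 0.937  -0.353  -0.0623] turn -0.6547
```

{"api": "apply_moves", "payload": {"plan": [[[0.937,-0.353,-0.062,-0.65],[0.937,-0.353,-0.062,-0.65],[0.937,-0.353,-0.062,-0.65],[0.937,-0.353,-0.062,-0.65],[0.937,-0.353,-0.062,-0.65],[0.937,-0.353,-0.062,-0.65],[0.937,-0.353,-0.062,-0.65],[0.937,-0.353,-0.062,-0.65]]], "jaw": 0.3}}

```text
t: 2.2
tool_pos: [0.441, -0.3589, 0.2501]
orientation: [0.0, 0.767, 0.642, -0.0]
wrist_force: [0.9, 0.6, 0.3]
grip_width: 0.349
grasp_force: 0.0
```

```bash
python3 - <<'E'
from h import *
s=bot.get_state();print(s["t"],s["wrist_force"],s["grip_width"],s["joints"]);p,R=pose();print(p,R.round(3)); go(.51,-.07,.25,92.3)
E
```

```text
2.2 [0.91922399 0.5854957  0.30940673] 0.3489381839043067 [-9.13028825e-01  1.25082279e-02  3.65382022e-02  1.59441253e+00
 -1.65149003e-04  8.35252353e-01]
[ 0.44099502 -0.35893496  0.25008779] [[ 0.177  0.984  0.   ]
 [ 0.984 -0.177 -0.   ]
 [-0.     0.    -1.   ]]
shift [ 9.886e-01  5.640e-02 -1.000e-04] turn -0.1385
```

{"api": "apply_moves", "payload": {"plan": [[[0.989,0.056,0,-0.139],[0.989,0.056,0,-0.139],[0.989,0.056,0,-0.139],[0.989,0.056,0,-0.139],[0.989,0.056,0,-0.139],[0.989,0.056,0,-0.139],[0.989,0.056,0,-0.139],[0.989,0.056,0,-0.139]]]}}

```text
t: 3.0
tool_pos: [0.5101, -0.0712, 0.2498]
orientation: [0.0, 0.695, 0.719, -0.0]
wrist_force: [0.6, -1.3, 0.5]
grip_width: 0.351
grasp_force: 0.0
```

```bash
python3 - <<'E'
from h import *
p,R=pose();print(p,R.round(3)); go(.476,.22,.2,92.3); go(.476,.247,.12,92.3)
E
```

```text
[ 0.51014085 -0.07122299  0.24984669] [[-0.034  0.999 -0.   ]
 [ 0.999  0.034 -0.   ]
 [-0.    -0.    -1.   ]]
shift [ 0.9742 -0.0804  0.1657] turn -0.0037
shift [ 1.0642 -0.0772  0.4323] turn -0.0037
```

{"api": "apply_moves", "payload": {"plan": [[[0.99,-0.08,0.1,0],[0.99,-0.08,0.1,0],[0.99,-0.08,0.1,0],[0.99,-0.08,0.1,0],[0.99,-0.08,0.1,0],[0.99,-0.08,0.1,0],[0.99,-0.08,0.1,0],[0.99,-0.08,0.1,0]]]}}

```text
t: 3.8
tool_pos: [0.4757, 0.2239, 0.2195]
orientation: [0.0, 0.695, 0.719, -0.0]
wrist_force: [-0.3, -1.2, 0.8]
grip_width: 0.35
grasp_force: 0.0
```

```bash
python3 - <<'E'
from h import *
p,R=pose();print(p); go(.476,.250,.03,92.3); go(.476,.25,.006,92.3)
im=bot.get_image("top")
r=bot.cut_out("pump","top")
print([(q["confidence"],np.round(q["box"],0)) for q in r])
im=bot.get_image("side")[180:300,160:360]
cv2.imwrite("pics/side1.png",cv2.resize(im[:,:,::-1],None,fx=4,fy=4,interpolation=cv2.INTER_CUBIC))
E
```

```text
[0.47571275 0.22393922 0.21950533]
shift [0.0872 0.0043 0.6316] turn -0.0035
shift [0.0873 0.0043 0.7116] turn -0.0035
[(0.76, array([192., 156.,  37.,  39.])), (0.68, array([201., 209.,  40.,  31.])), (0.63, array([205., 261.,  37.,  44.]))]
```

View pics/side1.png

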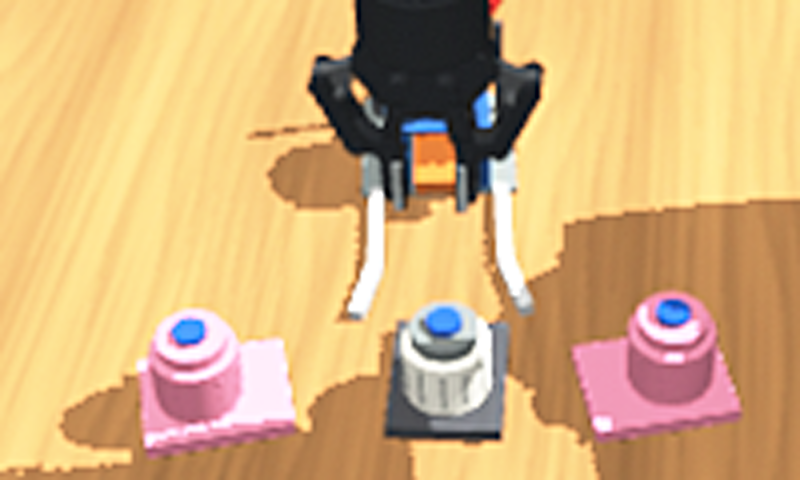

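{"api": "apply_moves", "payload": {"plan": [[[0.087,0.004,0.35,0],[0.087,0.004,0.64,0],[0.087,0.004,0.64,0],[0.087,0.004,0.64,0],[0.087,0.004,0.71,0],[0.087,0.004,0.71,0],[0.087,0.004,0.71,0],[0.087,0.004,0.712,0]]]}}

```text
t: 4.75
tool_pos: [0.4777, 0.2505, 0.0086]
orientation: [0.001, 0.695, 0.719, 0.001]
wrist_force: [1.6, 0.7, 0.7]
grip_width: 0.345
grasp_force: 0.0
```

```bash
python3 - <<'E'
from h import *
s=bot.get_state();p,R=pose();print(p,s["wrist_force"])
f=lambda u,v,z:ray("side",(160+u/4,180+v/4),z)[:2]
print(f(387,433,.006),f(502,436,.006),f(400,323,.012),f(508,322,.012))
im=bot.get_image("side")[180:300,160:360]
cv2.imwrite("pics/side2.png",cv2.resize(im[:,:,::-1],None,fx=4,fy=4,interpolation=cv2.INTER_CUBIC))
for y in (.2305,.1985): go(.476,y,.005,92.3)
E
```

```text
[0.47768203 0.25045261 0.00859086] [1.57436055 0.65159308 0.74929125]
[0.51426376 0.22337644] [0.43714651 0.2187974 ] [0.51897559 0.12768565] [0.44294701 0.11972798]
shift [-0.0669 -0.0075  0.0114] turn -0.0031
shift [-0.1735 -0.0113  0.0114] turn -0.0031
```

View pics/side2.png

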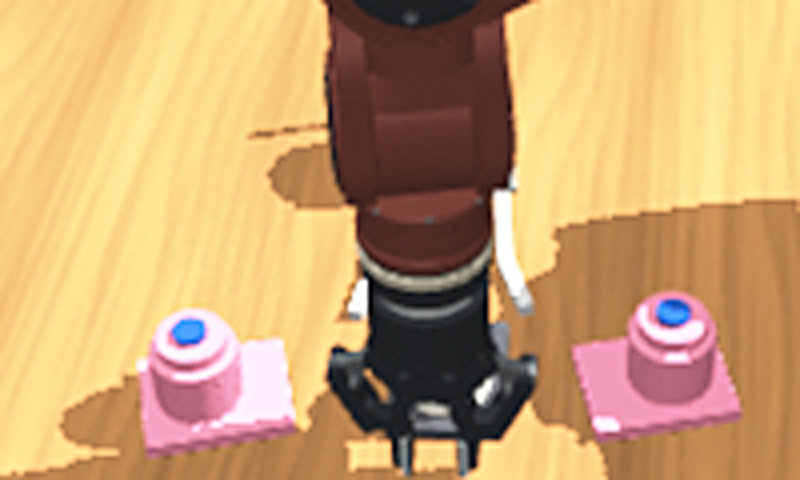

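{"api": "apply_moves", "payload": {"plan": [[[-0.04,-0.006,0.012,0],[-0.067,-0.007,0.012,0],[-0.085,-0.005,0.012,0],[-0.103,-0.003,0.012,-0.01],[-0.121,-0.001,0.012,-0.02],[-0.139,0.001,0.012,-0.03],[-0.157,0.003,0.012,-0.04],[-0.175,0.004,0.012,-0.05]]]}}

```text
t: 5.6
tool_pos: [0.4788, 0.1985, 0.003]
orientation: [-0.0, 0.665, 0.747, 0.0]
wrist_force: [-1.6, 5.4, 2.3]
grip_width: 0.346
grasp_force: 2.8
```

```bash
cat > pc.py <<'E'
from h import *
s=bot.get_state();p,R=pose();print(s["t"],p,w2st(p),np.degrees(np.arctan2(R[1,0],R[0,0])),s["wrist_force"])
im=bot.get_image("top")
for c in("top","side"):
    if c=="side": bot.get_image(c)
    for q in bot.place_of("pump",c):
        w=ray(c,q["uv"],0); print(c,round(q["confidence"],2),w[:2].round(4),w2st(w).round(4))
def mv(y,az=97.3):
    x=st2w(0,y); go(x[0],x[1],.005,az)
E
python3 - <<'E'
from pc import *
cv2.imwrite("pics/top2.png",cv2.resize(im[165:241,176:354,::-1],None,fx=4.4,fy=4.4,interpolation=cv2.INTER_CUBIC))
mv(.235);mv(.2)
E
```

```text
5.6 [0.47876284 0.19847271 0.00295911] [-0.00276049  0.26678591] 96.6680527725135 [-1.55838488  5.37086734  2.28312007]
top 0.88 [0.3311 0.1592] [-0.1542  0.2466]
top 0.8 [0.5691 0.3845] [0.1105 0.4398]
top 0.78 [0.6442 0.1974] [0.1612 0.2447]
top 0.69 [0.497  0.1383] [0.0077 0.2048]
side 0.65 [0.3456 0.1622] [-0.1394  0.2477]
side 0.64 [0.6485 0.1917] [0.1647 0.2385]
side 0.57 [0.5588 0.3879] [0.1007 0.4445]
side 0.56 [0.5017 0.1428] [0.0129 0.2087]
shift [-0.1038  0.0104 -0.0075] turn -0.0084
shift [-0.2205  0.0119 -0.0074] turn -0.0084
```

View pics/top2.png

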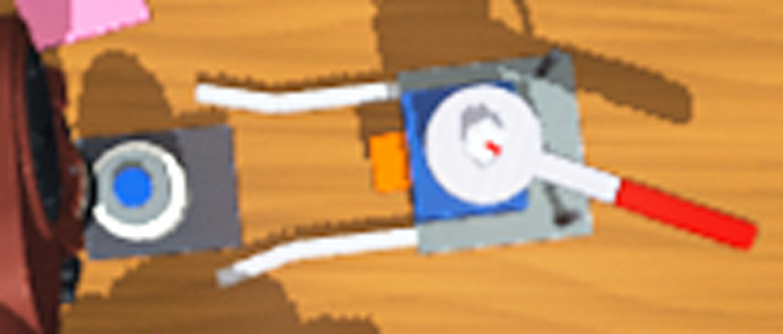

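{"api": "apply_moves", "payload": {"plan": [[[-0.028,0.003,-0.005,-0.008],[-0.055,0.006,-0.005,-0.008],[-0.083,0.009,-0.005,-0.008],[-0.11,0.01,-0.005,-0.008],[-0.138,0.011,-0.005,-0.008],[-0.165,0.011,-0.005,-0.008],[-0.193,0.012,-0.005,-0.008],[-0.22,0.012,-0.005,-0.008]]]}}

```text
t: 6.6
tool_pos: [0.49, 0.1325, 0.0042]
orientation: [0.0, 0.661, 0.751, -0.0]
wrist_force: [-0.1, 3.6, -2.6]
grip_width: 0.35
grasp_force: 1.6
```

```bash
python3 - <<'E'
from pc import *
mv(.163);mv(.156)
E
```

```text
6.6 [0.48997824 0.1324578  0.00415698] [-2.41566904e-05  1.99881012e-01] 97.29563324579887 [-0.0895451   3.61822445 -2.58819827]
top 0.96 [0.6378 0.2013] [0.1553 0.2494]
top 0.68 [0.5059 0.0757] [0.0086 0.1416]
top 0.61 [0.5702 0.3874] [0.1119 0.4425]
side 0.97 [0.6446 0.2038] [0.1624 0.251 ]
side 0.8 [0.3442 0.1569] [-0.1415  0.2426]
side 0.71 [0.5636 0.3824] [0.1047 0.4384]
side 0.68 [0.5021 0.0855] [0.006  0.1518]
shift [-0.1235 -0.0012 -0.0015] turn -0.0004
shift [-0.1468 -0.0012 -0.0015] turn -0.0004
```

{"api": "apply_moves", "payload": {"plan": [[[-0.02,-0.001,-0.002,0],[-0.04,-0.001,-0.002,0],[-0.06,-0.001,-0.002,0],[-0.08,-0.001,-0.002,0],[-0.095,-0.001,-0.002,0],[-0.11,-0.001,-0.002,0],[-0.122,-0.001,-0.002,0],[-0.13,-0.001,-0.002,0]]]}}

```text
t: 7.6
tool_pos: [0.4947, 0.0942, 0.0048]
orientation: [0.0, 0.661, 0.751, 0.0]
wrist_force: [-0.3, 4.9, 0.3]
grip_width: 0.351
grasp_force: 2.4
```

```bash
python3 - <<'E'
from pc import *
cv2.imwrite("pics/top3.png",cv2.resize(im[165:241,176:354,::-1],None,fx=4.4,fy=4.4,interpolation=cv2.INTER_CUBIC))
mv(.156);mv(.150)
E
```

```text
7.6 [0.49465183 0.09419162 0.00481854] [-0.00025072  0.16133116] 97.29279428180726 [-0.32267231  4.8611716   0.31607276]
top 0.98 [0.5623 0.3802] [0.1032 0.4365]
top 0.93 [0.6365 0.1926] [0.153  0.2409]
top 0.78 [0.511  0.0417] [0.0093 0.1071]
side 0.78 [0.5084 0.0422] [0.0068 0.108 ]
side 0.71 [0.559  0.3816] [0.1001 0.4383]
side 0.67 [0.3439 0.1697] [-0.1402  0.2554]
side 0.64 [0.6325 0.2056] [0.1506 0.2543]
side 0.55 [ 0.4946 -0.3104] [-0.0517 -0.2399]
shift [-0.017   0.0008 -0.0006] turn -0.0002
shift [-0.037   0.0008 -0.0006] turn -0.0002
```

{"api": "apply_moves", "payload": {"plan": [[[-0.005,0,0,0],[-0.01,0,0,0],[-0.014,0,0,0],[-0.017,0,0,0]]]}}

```text
t: 8.2
tool_pos: [0.4952, 0.0896, 0.0048]
orientation: [-0.0, 0.661, 0.751, 0.0]
wrist_force: [-1.0, 4.9, 1.3]
grip_width: 0.353
grasp_force: 2.5
```

{"api": "apply_moves", "payload": {"plan": [[[-0.003,0,0,0],[-0.006,0,0,0],[-0.009,0,0,0]]]}}

```text
t: 8.5
tool_pos: [0.4953, 0.0882, 0.0048]
orientation: [-0.001, 0.66, 0.751, 0.001]
wrist_force: [-3.0, 15.1, 3.5]
grip_width: 0.35
grasp_force: 7.6
```

{"api": "apply_moves", "payload": {"plan": [[[-0.002,0,0,0],[-0.004,0,0,0],[-0.004,0,0,0],[-0.004,0,0,0]]]}}

```text
t: 8.9
tool_pos: [0.4951, 0.088, 0.0048]
orientation: [-0.002, 0.66, 0.751, 0.002]
wrist_force: [-3.0, 18.2, 5.0]
grip_width: 0.35
grasp_force: 8.9
```

```bash
python3 - <<'E'
from pc import *
print(s["wrist_torque"])
ims=im[165:241,176:354]
cv2.imwrite("pics/top4.png",cv2.resize(ims[:,:,::-1],None,fx=4.4,fy=4.4,interpolation=cv2.INTER_CUBIC))
go(*(p+R@[.03,0,-.0]),97.3)
E
```

```text
8.9 [0.49505841 0.08801272 0.00476807] [-0.00063255  0.15515068] 97.4083262957575 [-2.97032327 18.20721023  4.99916969]
top 0.72 [0.6375 0.1889] [0.1535 0.2371]
top 0.72 [0.5582 0.3832] [0.0995 0.44  ]
top 0.68 [0.5146 0.0222] [0.0104 0.0874]
side 0.95 [0.5637 0.3867] [0.1054 0.4427]
side 0.69 [0.6365 0.1976] [0.1535 0.2459]
side 0.55 [0.3405 0.1532] [-0.1457  0.2395]
side 0.51 [0.5156 0.0377] [0.0134 0.1026]
[3.65565833 0.66415663 0.06403201]
shift [ 0.1    -0.0001  0.    ] turn 0.0012
```

View pics/top4.png

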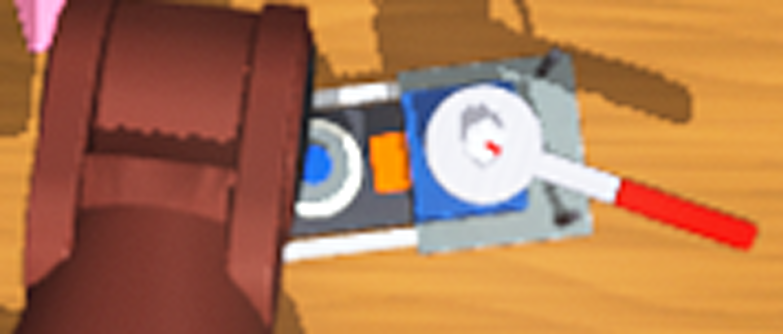

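{"api": "apply_moves", "payload": {"plan": [[[0.03,0,0,0],[0.1,0,0,0],[0.1,0,-0.15,0],[0.1,0,-0.3,0],[0.1,0,-0.45,0],[0.1,0,-0.6,0],[0.1,0,-0.65,0]]]}}

```text
t: 9.8
tool_pos: [0.4939, 0.1147, 0.205]
orientation: [0.003, 0.661, 0.751, 0.002]
wrist_force: [0.3, 0.2, 0.6]
grip_width: 0.353
grasp_force: 0.0
```

```bash
python3 - <<'E'
from h import *
p,R=pose();print(p); go(.4755,-.165,.2,72.1)
E
```

```text
[0.49390873 0.11474272 0.20498608]
shift [-0.9171 -0.1791  0.018 ] turn 0.2798
```

{"api": "apply_moves", "payload": {"plan": [[[-0.917,-0.18,0.02,0.28],[-0.917,-0.18,0.02,0.28],[-0.917,-0.18,0.02,0.28],[-0.917,-0.18,0.02,0.28],[-0.917,-0.18,0.02,0.28],[-0.917,-0.18,0.02,0.28],[-0.917,-0.18,0.02,0.28],[-0.917,-0.18,0.02,0.28]]]}}

```text
t: 10.6
tool_pos: [0.4728, -0.1651, 0.1932]
orientation: [-0.0, 0.809, 0.588, -0.001]
wrist_force: [0.3, 0.0, -0.0]
grip_width: 0.347
grasp_force: 0.0
```

```bash
python3 - <<'E'
from pc import *
for c in("top","side"):
    for q in bot.place_of("handle_grip",c)[:2]: print(c,q["confidence"],ray(c,q["uv"],.088)[:2])
cv2.imwrite("pics/side3.png",cv2.resize(bot.get_image("side")[150:270,190:350,::-1],None,fx=5,fy=5,interpolation=cv2.INTER_CUBIC))
go(.4755,-.1895,.1,72.1);go(.4755,-.1895,.067,72.1)
E
```

```text
10.6 [ 0.47283183 -0.16508605  0.19319191] [-0.05483888 -0.09307237] 71.98646915507925 [ 0.27506711  0.02682563 -0.02390227]
top 0.88 [0.5558 0.3857] [0.0975 0.4427]
top 0.81 [0.3428 0.1573] [-0.1429  0.2432]
top 0.73 [0.636  0.2021] [0.1537 0.2504]
top 0.56 [0.5049 0.0317] [0.002  0.0981]
side 0.91 [0.5098 0.0521] [0.0094 0.1177]
side 0.82 [0.6371 0.1987] [0.1543 0.2469]
side 0.76 [0.5744 0.3808] [0.1152 0.4355]
side 0.68 [0.3458 0.164 ] [-0.139   0.2495]
shift [-0.0797  0.0326  0.313 ] turn 0.0009
shift [-0.0797  0.0326  0.423 ] turn 0.0009
```

View pics/side3.png

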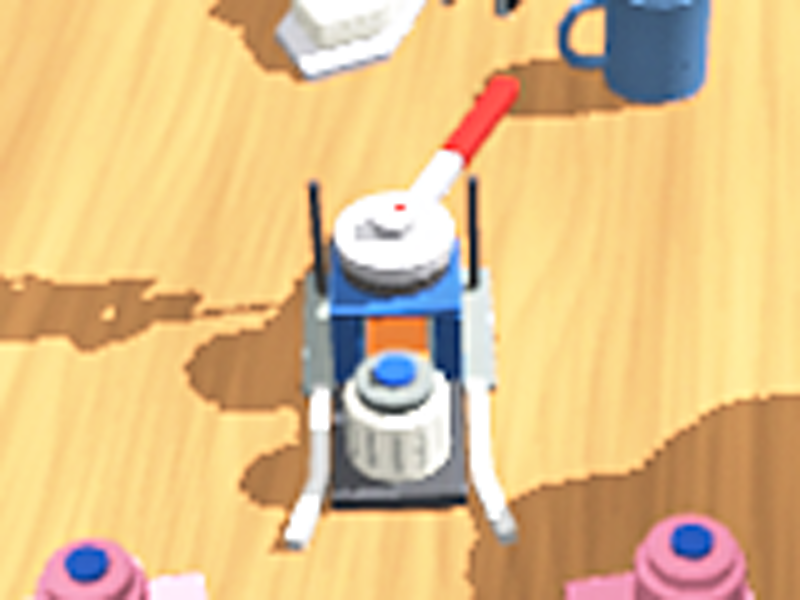

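```bash
python3 - <<'E'
from h import *
for a in((483,120),(453,155),(507,85)): print(ray("side",(190+a[0]/5,150+a[1]/5),.09))
# fingers now
p,R=pose()
for sx in(-.018,.018):print((proj("side",p+R@[0,sx,-.003])-[190,150])*5)
E
```

```text
[ 0.47419287 -0.18748261  0.09      ]
[ 0.48932517 -0.1483481   0.09      ]
[ 0.46239947 -0.22780162  0.09      ]
[505.76312099   5.87023079]
[451.4225072  -6.6434369]
```

{"api": "apply_moves", "payload": {"plan": [[[-0.08,0.03,0.1,0],[-0.08,0.03,0.2,0],[-0.08,0.03,0.28,0],[-0.08,0.03,0.34,0],[-0.08,0.03,0.4,0],[-0.08,0.03,0.423,0],[-0.08,0.03,0.423,0]]]}}

```text
t: 11.65
tool_pos: [0.474, -0.1893, 0.0662]
orientation: [-0.001, 0.808, 0.589, -0.0]
wrist_force: [0.3, -0.4, -0.2]
grip_width: 0.351
grasp_force: 0.0
```

```bash
cat > arc.py <<'E'
from h import *
def arc(r0,r1,n,z=.067,rad=.130):
    # rows along the handle arc, ratchet r0->r1 (rad), from present pose
    p,R=pose(); a0=np.degrees(np.arctan2(R[1,0],R[0,0])); s=bot.get_state()
    h=np.radians(270)+PSI
    d=p[:2]-S; print("t",s["t"],p,"r now",(h-np.arctan2(d[1],d[0])+np.pi)%(2*np.pi)-np.pi,"rad",np.hypot(*d),s["wrist_force"])
    for k in range(1,n+1):
        r=r0+(r1-r0)*k/n; a=h-r; q=S+rad*np.array([np.cos(a),np.sin(a)])
        e=R.T@(np.array([*q,z])-p)/.3; az=np.degrees(PSI-r)+90
        print([*np.round(e,3).tolist(),round(-((az-a0+180)%360-180)/90,3)],end=", ")
    print()
E
python3 -c "
from arc import *
arc(.44,-.6,8)"
```

```text
t 11.65 [ 0.47403793 -0.18934376  0.06616297] r now 0.4504762538561806 rad 0.13028385355062236 [ 0.25592256 -0.36426674 -0.24191139]
[0.005, 0.061, -0.003, np.float64(-0.082)], [0.015, 0.116, -0.003, np.float64(-0.165)], [0.033, 0.169, -0.003, np.float64(-0.248)], [0.058, 0.22, -0.003, np.float64(-0.331)], [0.089, 0.267, -0.003, np.float64(-0.413)], [0.126, 0.309, -0.003, np.float64(-0.496)], [0.168, 0.347, -0.003, np.float64(-0.579)], [0.215, 0.378, -0.003, np.float64(-0.662)],
```

{"api": "apply_moves", "payload": {"plan": [[[0.005,0.061,-0.003,-0.082],[0.015,0.116,-0.003,-0.165],[0.033,0.169,-0.003,-0.248],[0.058,0.22,-0.003,-0.331],[0.089,0.267,-0.003,-0.413],[0.126,0.309,-0.003,-0.496],[0.168,0.347,-0.003,-0.579],[0.212,0.376,-0.003,-0.655]]], "jaw": 0.44}}

```text
t: 12.45
tool_pos: [0.6027, -0.1645, 0.0692]
orientation: [0.001, 0.412, 0.911, -0.0]
wrist_force: [0.9, -1.0, 0.1]
grip_width: 0.283
grasp_force: 0.0
```

```bash
python3 -c "
from arc import *
arc(-.59,.01,8)
im=bot.get_image('top')
cv2.imwrite('pics/top5.png',cv2.resize(im[165:241,256:374,::-1],None,fx=6,fy=6,interpolation=cv2.INTER_CUBIC))
"
```

```text
t 12.45 [ 0.60265761 -0.16451693  0.06917461] r now -0.5964492275531406 rad 0.13175326574320864 [ 0.87983166 -0.95710883  0.13196274]
[0.007, -0.035, 0.007, np.float64(0.05)], [0.011, -0.068, 0.007, np.float64(0.098)], [0.017, -0.099, 0.007, np.float64(0.146)], [0.026, -0.131, 0.007, np.float64(0.194)], [0.037, -0.161, 0.007, np.float64(0.241)], [0.05, -0.191, 0.007, np.float64(0.289)], [0.065, -0.22, 0.007, np.float64(0.337)], [0.083, -0.247, 0.007, np.float64(0.385)],
```

{"api": "apply_moves", "payload": {"plan": [[[0.007,-0.035,0.006,0.05],[0.011,-0.068,0.006,0.098],[0.017,-0.099,0.006,0.146],[0.026,-0.131,0.006,0.194],[0.037,-0.161,0.006,0.241],[0.05,-0.191,0.006,0.289],[0.065,-0.22,0.006,0.337],[0.083,-0.247,0.006,0.385]]]}}

```text
t: 13.3
tool_pos: [0.5295, -0.1941, 0.0671]
orientation: [0.001, 0.668, 0.744, 0.001]
wrist_force: [3.4, 3.6, -1.2]
grip_width: 0.284
grasp_force: 1.7
```

```bash
python3 -c "
from arc import *
arc(.01,.6,8)
im=bot.get_image('side')
cv2.imwrite('pics/side5.png',cv2.resize(im[150:240,210:330,::-1],None,fx=6,fy=6,interpolation=cv2.INTER_CUBIC))
"
```

```text
t 13.3 [ 0.52950274 -0.19405558  0.06708017] r now 0.017890879226033718 rad 0.12902861040876476 [ 3.3772825   3.58878408 -1.19102194]
[-0.002, -0.029, 0.0, np.float64(0.04)], [0.001, -0.06, 0.0, np.float64(0.087)], [0.006, -0.092, 0.0, np.float64(0.134)], [0.014, -0.123, 0.0, np.float64(0.181)], [0.024, -0.153, -0.0, np.float64(0.228)], [0.037, -0.183, -0.0, np.float64(0.275)], [0.051, -0.211, -0.0, np.float64(0.322)], [0.067, -0.238, -0.0, np.float64(0.369)],
```

View pics/side5.png

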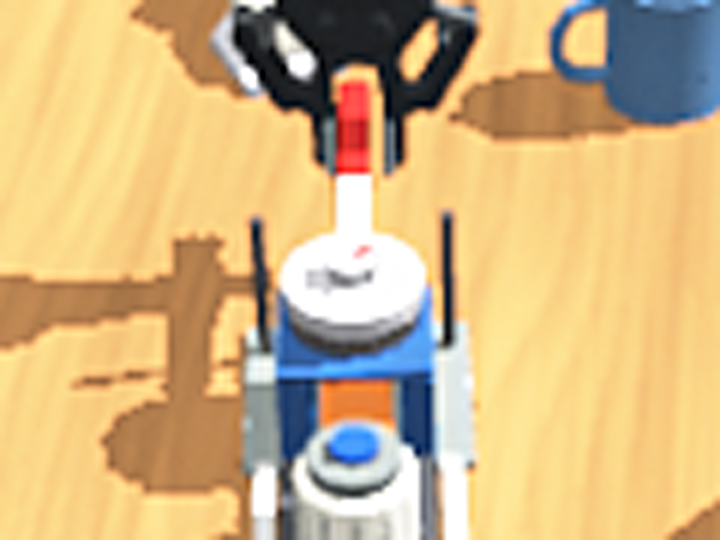

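{"api": "apply_moves", "payload": {"plan": [[[-0.002,-0.029,0,0.04],[0.001,-0.06,0,0.087],[0.006,-0.092,0,0.134],[0.014,-0.123,0,0.181],[0.024,-0.153,0,0.228],[0.037,-0.183,0,0.275],[0.051,-0.211,0,0.322],[0.067,-0.238,0,0.369]]]}}

```text
t: 14.15
tool_pos: [0.4568, -0.1823, 0.0672]
orientation: [0.001, 0.853, 0.523, 0.001]
wrist_force: [4.6, 1.1, -0.0]
grip_width: 0.277
grasp_force: 1.7
```

```bash
python3 -c "
from arc import *
arc(.6,-.6,9)
"
```

```text
t 14.15 [ 0.45677137 -0.18231909  0.06722173] r now 0.5935875101065626 rad 0.13043777775135193 [ 4.55253356  1.10990255 -0.03260318]
[0.005, 0.055, 0.001, np.float64(-0.084)], [0.017, 0.111, 0.001, np.float64(-0.169)], [0.035, 0.166, 0.001, np.float64(-0.254)], [0.061, 0.218, 0.001, np.float64(-0.339)], [0.094, 0.265, 0.002, np.float64(-0.423)], [0.132, 0.308, 0.002, np.float64(-0.508)], [0.176, 0.346, 0.002, np.float64(-0.593)], [0.225, 0.377, 0.002, np.float64(-0.678)], [0.277, 0.402, 0.002, np.float64(-0.763)],
```

```bash
python3 -c "
from arc import *
arc(.6,-.58,8)
"
```

```text
t 14.15 [ 0.45677137 -0.18231909  0.06722173] r now 0.5935875101065626 rad 0.13043777775135193 [ 4.55253356  1.10990255 -0.03260318]
[0.006, 0.061, 0.001, np.float64(-0.093)], [0.02, 0.123, 0.001, np.float64(-0.187)], [0.043, 0.183, 0.001, np.float64(-0.281)], [0.074, 0.238, 0.001, np.float64(-0.375)], [0.114, 0.289, 0.002, np.float64(-0.469)], [0.16, 0.333, 0.002, np.float64(-0.562)], [0.212, 0.37, 0.002, np.float64(-0.656)], [0.269, 0.398, 0.002, np.float64(-0.75)],
```

{"api": "apply_moves", "payload": {"plan": [[[0.006,0.061,0.001,-0.093],[0.02,0.123,0.001,-0.187],[0.043,0.183,0.001,-0.281],[0.074,0.238,0.001,-0.375],[0.114,0.289,0.001,-0.469],[0.16,0.333,0.001,-0.562],[0.212,0.37,0.001,-0.656],[0.269,0.398,0.001,-0.75]]]}}

```text
t: 14.95
tool_pos: [0.6, -0.1643, 0.0666]
orientation: [0.001, 0.415, 0.91, -0.0]
wrist_force: [-1.8, -1.3, 0.0]
grip_width: 0.278
grasp_force: 0.9
```

```bash
python3 -c "
from arc import *
arc(-.58,.6,8)
"
```

```text
t 14.95 [ 0.60000418 -0.16430424  0.06657594] r now -0.5822228205336692 rad 0.12984973511016243 [-1.75347668 -1.28055979  0.04144918]
[0.005, -0.065, -0.001, np.float64(0.099)], [0.019, -0.127, -0.001, np.float64(0.193)], [0.043, -0.186, -0.001, np.float64(0.287)], [0.075, -0.241, -0.001, np.float64(0.381)], [0.114, -0.291, -0.002, np.float64(0.475)], [0.161, -0.335, -0.002, np.float64(0.568)], [0.214, -0.371, -0.002, np.float64(0.662)], [0.271, -0.4, -0.002, np.float64(0.756)],
```

{"api": "apply_moves", "payload": {"plan": [[[0.005,-0.065,-0.001,0.095],[0.019,-0.127,-0.001,0.189],[0.043,-0.186,-0.001,0.283],[0.075,-0.241,-0.001,0.377],[0.114,-0.291,-0.001,0.471],[0.161,-0.335,-0.001,0.565],[0.214,-0.371,-0.001,0.659],[0.271,-0.4,-0.001,0.753]]]}}

```text
t: 15.75
tool_pos: [0.4555, -0.1809, 0.0671]
orientation: [0.001, 0.855, 0.519, 0.001]
wrist_force: [19.1, -3.6, 4.9]
grip_width: 0.278
grasp_force: 20.9
```

```bash
python3 -c "
from arc import *
arc(.6,-.58,8)
"
```

```text
t 15.75 [ 0.45545474 -0.18089873  0.06712122] r now 0.6075704243678821 rad 0.12977346399679832 [19.10353614 -3.61149142  4.87879371]
[0.004, 0.067, 0.001, np.float64(-0.098)], [0.019, 0.129, 0.001, np.float64(-0.192)], [0.042, 0.189, 0.001, np.float64(-0.286)], [0.074, 0.244, 0.001, np.float64(-0.38)], [0.114, 0.294, 0.001, np.float64(-0.474)], [0.16, 0.338, 0.002, np.float64(-0.568)], [0.213, 0.374, 0.002, np.float64(-0.661)], [0.27, 0.402, 0.002, np.float64(-0.755)],
```

{"api": "apply_moves", "payload": {"plan": [[[0.004,0.065,0.001,-0.093],[0.019,0.127,0.001,-0.187],[0.042,0.187,0.001,-0.281],[0.074,0.243,0.001,-0.375],[0.114,0.293,0.001,-0.469],[0.16,0.336,0.001,-0.562],[0.213,0.373,0.001,-0.656],[0.27,0.401,0.001,-0.75]]]}}

```text
t: 16.55
tool_pos: [0.6, -0.1635, 0.0666]
orientation: [0.001, 0.417, 0.909, -0.0]
wrist_force: [-2.2, 0.0, 0.1]
grip_width: 0.28
grasp_force: 1.0
```

```bash
python3 -c "
from arc import *
arc(-.58,0,8)
"
```

```text
t 16.55 [ 0.59999407 -0.16350215  0.06659398] r now -0.5862072912180523 rad 0.1292356988265259 [-2.17670032  0.04834968  0.11187751]
[-0.001, -0.034, -0.001, np.float64(0.048)], [0.002, -0.065, -0.001, np.float64(0.094)], [0.008, -0.096, -0.001, np.float64(0.141)], [0.016, -0.127, -0.001, np.float64(0.187)], [0.026, -0.156, -0.001, np.float64(0.233)], [0.038, -0.185, -0.001, np.float64(0.279)], [0.053, -0.213, -0.001, np.float64(0.325)], [0.069, -0.24, -0.001, np.float64(0.371)],
```

{"api": "apply_moves", "payload": {"plan": [[[-0.001,-0.034,-0.001,0.048],[0.002,-0.065,-0.001,0.094],[0.008,-0.096,-0.001,0.141]]]}}

```text
t: 16.85
tool_pos: [0.5761, -0.1798, 0.0668]
orientation: [0.001, 0.518, 0.855, 0.0]
wrist_force: [2.6, 3.8, -1.3]
grip_width: 0.277
grasp_force: 1.8
```

{"api": "apply_moves", "payload": {"plan": [[[0.006,-0.031,0,0.046],[0.014,-0.06,0,0.092]]]}}

```text
t: 17.05
tool_pos: [0.5586, -0.1854, 0.0673]
orientation: [0.002, 0.579, 0.815, 0.0]
wrist_force: [4.6, -1.3, -0.6]
grip_width: 0.282
grasp_force: 1.9
```

```bash
python3 -c "
from arc import *
arc(-.2,.6,16)
im=bot.get_image('side')
cv2.imwrite('pics/side6.png',cv2.resize(im[150:240,210:330,::-1],None,fx=6,fy=6,interpolation=cv2.INTER_CUBIC))
"
```

```text
t 17.05 [ 0.55858936 -0.18542425  0.06733536] r now -0.21906857661600831 rad 0.1271820877581223 [ 4.60538653 -1.27540782 -0.55497361]
[-0.009, -0.03, 0.001, np.float64(0.037)], [-0.007, -0.051, 0.001, np.float64(0.069)], [-0.004, -0.073, 0.001, np.float64(0.101)], [-0.0, -0.094, 0.001, np.float64(0.133)], [0.005, -0.115, 0.001, np.float64(0.165)], [0.011, -0.136, 0.001, np.float64(0.197)], [0.018, -0.157, 0.001, np.float64(0.228)], [0.026, -0.177, 0.001, np.float64(0.26)], [0.035, -0.196, 0.001, np.float64(0.292)], [0.045, -0.215, 0.001, np.float64(0.324)], [0.057, -0.234, 0.0, np.float64(0.356)], [0.068, -0.252, 0.0, np.float64(0.388)], [0.081, -0.27, 0.0, np.float64(0.419)], [0.095, -0.286, 0.0, np.float64(0.451)], [0.109, -0.303, 0.0, np.float64(0.483)], [0.125, -0.318, 0.0, np.float64(0.515)],
```

```bash
python3 -c "
from h import *
def an(im,u0,v0,f):
    im=im.astype(int); b,g,r=im[...,0],im[...,1],im[...,2]
    m=(r-np.maximum(g,b)>35)&(np.abs(g-b)<60)
    c=(proj('side',[*S,.107])-[u0,v0])*f; print('c',c)
    yy,xx=np.mgrid[:im.shape[0],:im.shape[1]]
    m&=(np.hypot(xx-c[0],(yy-c[1])*1.5)<6.0*f)
    w=(r-np.maximum(g,b))*m
    u=(w*xx).sum()/w.sum(),(w*yy).sum()/w.sum()
    q=ray('side',(u[0]/f+u0,u[1]/f+v0),.107)[:2]-S
    print(m.sum(),u,q,'cw from stand +y',(90+np.degrees(PSI)-np.degrees(np.arctan2(q[1],q[0])))%360)
an(cv2.imread('pics/side0.png'),0,0,1/.7)
an(cv2.imread('pics/side3.png'),190,150,5)
an(cv2.imread('pics/side5.png'),210,150,6)
an(cv2.imread('pics/side6.png'),210,150,6)
"
```

```text
c [384.11342623 274.80456263]
9 (np.float64(385.24209245742094), np.float64(273.12895377128956)) [-0.00163973 -0.00590534] cw from stand +y 202.81834289398586
c [394.3969918 211.8159692]
90 (np.float64(399.48129807185757), np.float64(207.06490359287747)) [-0.00246122 -0.00488032] cw from stand +y 214.06255679218282
c [353.27639016 254.17916304]
146 (np.float64(361.9894269401565), np.float64(250.5300274899556)) [-0.00398243 -0.00333141] cw from stand +y 237.38657165504958
c [353.27639016 254.17916304]
207 (np.float64(352.9305766312595), np.float64(263.8883589854758)) [-0.00083934  0.00781812] cw from stand +y 1.1722698007862533
```

View pics/side6.png

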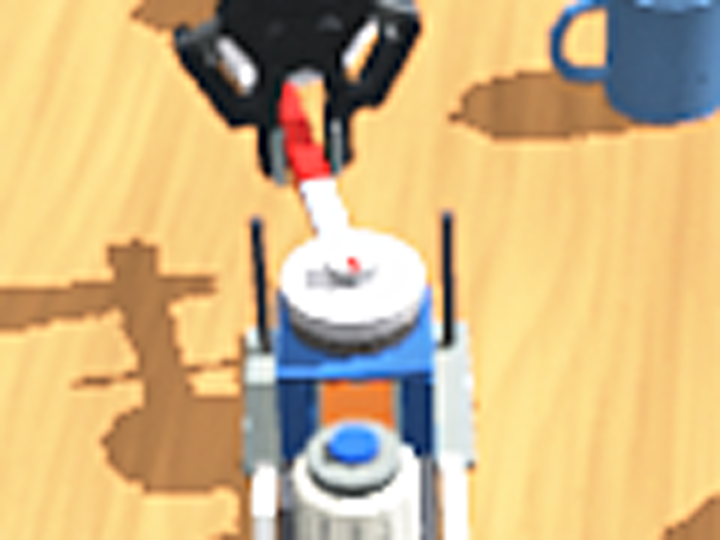

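{"api": "apply_moves", "payload": {"plan": [[[-0.003,-0.015,0,0.022],[-0.005,-0.03,0,0.045]]]}}

```text
t: 17.3
tool_pos: [0.55, -0.1889, 0.0667]
orientation: [0.0, 0.606, 0.795, 0.0]
wrist_force: [2.8, 3.7, 1.0]
grip_width: 0.281
grasp_force: 1.7
```

{"api": "apply_moves", "payload": {"plan": [[[0,-0.015,0,0.022],[0.001,-0.03,0,0.045]]]}}

```text
t: 17.5
tool_pos: [0.5409, -0.1913, 0.0664]
orientation: [0.0, 0.634, 0.773, 0.0]
wrist_force: [2.9, 1.6, 2.2]
grip_width: 0.281
grasp_force: 1.7
```

{"api": "apply_moves", "payload": {"plan": [[[0,-0.015,0,0.022],[0.001,-0.03,0,0.045]]]}}

```text
t: 17.7
tool_pos: [0.5319, -0.1928, 0.0663]
orientation: [0.0, 0.662, 0.75, 0.0]
wrist_force: [3.5, 2.2, 3.1]
grip_width: 0.277
grasp_force: 1.7
```

{"api": "apply_moves", "payload": {"plan": [[[0,-0.015,0,0.022],[0.001,-0.03,0,0.045]]]}}

```text
t: 17.9
tool_pos: [0.5228, -0.1936, 0.0662]
orientation: [0.0, 0.688, 0.726, 0.0]
wrist_force: [3.8, 2.1, 1.9]
grip_width: 0.277
grasp_force: 1.8
```

{"api": "apply_moves", "payload": {"plan": [[[0,-0.015,0,0.022],[0.001,-0.03,0,0.045]]]}}

```text
t: 18.1
tool_pos: [0.5139, -0.1937, 0.0662]
orientation: [0.0, 0.713, 0.701, 0.0]
wrist_force: [4.8, 1.7, 2.8]
grip_width: 0.279
grasp_force: 2.2
```

{"api": "apply_moves", "payload": {"plan": [[[0,-0.015,0,0.022],[0.001,-0.03,0,0.045]]]}}

```text
t: 18.3
tool_pos: [0.505, -0.1932, 0.0662]
orientation: [0.0, 0.737, 0.676, 0.0]
wrist_force: [5.5, 1.6, 1.4]
grip_width: 0.281
grasp_force: 2.7
```

```bash
python3 -c "
from arc import *
arc(.2,.55,8)"
```

```text
t 18.3 [ 0.5049769  -0.19322244  0.06615412] r now 0.20902691384566197 rad 0.12784803425457705 [5.48390841 1.60100191 1.44172064]
[-0.007, -0.015, -0.003, np.float64(0.019)], [-0.006, -0.034, -0.003, np.float64(0.046)], [-0.004, -0.053, -0.003, np.float64(0.074)], [-0.002, -0.072, -0.003, np.float64(0.102)], [0.002, -0.09, -0.003, np.float64(0.13)], [0.006, -0.109, -0.003, np.float64(0.158)], [0.011, -0.127, -0.003, np.float64(0.186)], [0.017, -0.145, -0.003, np.float64(0.214)],
```

{"api": "apply_moves", "payload": {"plan": [[[-0.003,-0.01,0,0.015],[-0.005,-0.02,0,0.03]]]}}

```text
t: 18.5
tool_pos: [0.4996, -0.1935, 0.0661]
orientation: [0.0, 0.753, 0.659, 0.002]
wrist_force: [13.0, 5.3, -0.9]
grip_width: 0.282
grasp_force: 6.0
```

{"api": "apply_moves", "payload": {"plan": [[[0,-0.01,0,0.015],[0.001,-0.02,0,0.03]]]}}

```text
t: 18.7
tool_pos: [0.495, -0.1926, 0.0662]
orientation: [0.001, 0.768, 0.641, 0.002]
wrist_force: [20.3, 4.8, -6.6]
grip_width: 0.284
grasp_force: 9.6
```

{"api": "apply_moves", "payload": {"plan": [[[0,-0.01,0,0.015],[0.001,-0.01,0,0.015]]]}}

```text
t: 18.9
tool_pos: [0.4926, -0.1921, 0.0662]
orientation: [0.002, 0.775, 0.632, 0.003]
wrist_force: [21.1, 1.3, -8.3]
grip_width: 0.28
grasp_force: 10.1
```

{"api": "apply_moves", "payload": {"plan": [[[0,-0.01,0,0.015],[0.001,-0.01,0,0.015]]]}}

```text
t: 19.1
tool_pos: [0.4903, -0.1916, 0.0663]
orientation: [0.003, 0.783, 0.623, 0.003]
wrist_force: [23.9, 0.4, -11.0]
grip_width: 0.28
grasp_force: 11.8
```

```bash
python3 -c "
from arc import *
arc(.3,.35,1)
im=bot.get_image('side'); cv2.imwrite('pics/side7.png',im[:,:,::-1])
o=im.astype(int); m=(o[...,0]-o[...,2]>120)&(o[...,1]>60)&(o[...,1]<150)
m[:195]=0;m[225:]=0;m[:,:255]=0;m[:,285:]=0
a=cv2.imread('pics/side0.png');
ys,xs=np.where(m);print(ys.min(),ys.max(),xs.min(),xs.max(),m.sum())
"
```

```text
t 19.1 [ 0.49032903 -0.19160987  0.06628228] r now 0.32410900554042144 rad 0.12828358370251364 [ 23.90131411   0.42441576 -11.0194839 ]
[-0.006, -0.011, -0.002, np.float64(-0.003)], 
214 220 264 274 62
```

{"api": "apply_moves", "payload": {"plan": [[[0,-0.005,0,0.007],[0.001,-0.01,0,0.015]]]}}

```text
t: 19.35
tool_pos: [0.488, -0.1911, 0.0663]
orientation: [0.003, 0.79, 0.613, 0.003]
wrist_force: [29.1, -3.2, -12.7]
grip_width: 0.284
grasp_force: 14.3
```

{"api": "apply_moves", "payload": {"plan": [[[0,-0.005,0,0.007],[0.001,-0.01,0,0.015]]]}}

```text
t: 19.55
tool_pos: [0.4858, -0.1904, 0.0664]
orientation: [0.004, 0.797, 0.604, 0.003]
wrist_force: [32.7, -5.1, -17.4]
grip_width: 0.283
grasp_force: 16.0
```

{"api": "apply_moves", "payload": {"plan": [[[0,-0.005,0,0.007],[0.001,-0.01,0,0.015]]]}}

```text
t: 19.75
tool_pos: [0.4784, -0.1885, 0.0657]
orientation: [0.0, 0.804, 0.594, -0.0]
wrist_force: [0.3, 0.6, -0.8]
grip_width: 0.287
grasp_force: 0.0
```

```bash
cat > hd.py <<'E'
from arc import *
arc(.4,.45,1)
for c in("side","top"):
    im=bot.get_image(c).astype(int)
    m=(im[...,0]>130)&(im[...,1]<70)&(im[...,2]<70)
    n,l,st,ce=cv2.connectedComponentsWithStats(m.astype(np.uint8))
    for i in range(1,n):
        w=ray(c,ce[i],.092)
        if st[i][4]>=4 and np.hypot(*(w[:2]-S))<.22:
            v=w2st(w); print(c,st[i],"stand",v.round(4),"r",np.arctan2(-v[0],-v[1]).round(3))
            ys,xs=np.where(l==i)
            P=np.array([w2st(ray(c,(x,y),.092)) for x,y in zip(xs,ys)]); print("  az fit",[ (np.arctan2(-q[0],-q[1])).round(2) for q in (P[np.argmin(P[:,1])],P[np.argmax(P[:,1])])],P.min(0).round(3),P.max(0).round(3))
p,R=pose();print("fingers stand",[w2st(p+R@[0,s,-.01]).round(4) for s in(-.012,.012)])
E
python3 hd.py
```

```text
t 19.75 [ 0.47841736 -0.18848236  0.06569614] r now 0.42019591934298894 rad 0.12813538828120902 [ 0.30983237  0.63885407 -0.79743606]
[-0.006, -0.013, -0.004, np.float64(0.015)], 
side [279 168   9  13  49] stand [-0.0459 -0.106 ] r 0.408
  az fit [np.float64(0.38), np.float64(0.53)] [-0.058 -0.146] [-0.031 -0.081]
top [357 191   4   3   4] stand [-0.0044 -0.1954] r 0.022
  az fit [np.float64(0.01), np.float64(0.02)] [-0.007 -0.2  ] [-0.002 -0.191]
top [354 195   3   4   5] stand [-0.0151 -0.1841] r 0.082
  az fit [np.float64(0.08), np.float64(0.11)] [-0.019 -0.187] [-0.011 -0.181]
top [345 204   6  10  29] stand [-0.0469 -0.1613] r 0.283
  az fit [np.float64(0.23), np.float64(0.29)] [-0.058 -0.168] [-0.034 -0.154]
top [316 206   7   7  35] stand [-0.038  -0.0839] r 0.426
  az fit [np.float64(0.35), np.float64(0.52)] [-0.047 -0.093] [-0.03  -0.076]
top [329 221   7   1   7] stand [-0.0744 -0.1154] r 0.573
  az fit [np.float64(0.55), np.float64(0.6)] [-0.075 -0.123] [-0.074 -0.107]
fingers stand [array([-0.064 , -0.1115]), array([-0.0422, -0.1214])]
```

{"api": "apply_moves", "payload": {"plan": [[[0,-0.01,0,0.015],[0.001,-0.02,0,0.03]]]}}

```text
t: 20.05
tool_pos: [0.4726, -0.1864, 0.0658]
orientation: [-0.0, 0.818, 0.575, -0.0]
wrist_force: [3.2, -2.5, -2.3]
grip_width: 0.279
grasp_force: 2.0
```

{"api": "apply_moves", "payload": {"plan": [[[0,-0.01,0,0.015],[0.001,-0.02,0,0.03]]]}}

```text
t: 20.25
tool_pos: [0.4682, -0.1845, 0.066]
orientation: [0.001, 0.832, 0.555, 0.001]
wrist_force: [10.4, -5.0, -8.2]
grip_width: 0.282
grasp_force: 5.7
```

```bash
python3 hd.py | grep -v top; python3 -c "
from h import *
im0=cv2.imread('pics/side3.png'); im=bot.get_image('side')
c=cv2.resize(im[150:270,190:350,::-1],None,fx=5,fy=5,interpolation=cv2.INTER_CUBIC)
for k in (im0,c):
    for col in (390,405): 
        print([''.join('O' if (r>200 and 60<g<170 and b<90) or (r>130 and b<60 and g>50) else 'B' if b>r+40 else 'd' if max(r,g,b)<90 else '.' for b,g,r in k[230:380:4,col].astype(int))])
"
```

```text
t 20.25 [ 0.46819508 -0.18450931  0.06602714] r now 0.5058891228323468 rad 0.127750557542114 [10.39905561 -5.00946605 -8.18002309]
[-0.006, 0.024, -0.003, np.float64(-0.045)], 
side [281 168  10  13  47] stand [-0.0525 -0.1044] r 0.466
  az fit [np.float64(0.42), np.float64(0.53)] [-0.068 -0.146] [-0.038 -0.081]
  az fit [np.float64(-0.1), np.float64(-0.17)] [ 0.018 -0.219] [ 0.038 -0.196]
  az fit [np.float64(0.18), np.float64(0.18)] [-0.035 -0.177] [-0.029 -0.172]
  az fit [np.float64(0.41), np.float64(0.56)] [-0.049 -0.09 ] [-0.035 -0.073]
fingers stand [array([-0.0723, -0.1058]), array([-0.0515, -0.1177])]
['..............dddBBBBBOOOOOOOO.BBBBBBB']
['..............ddBBBBBB.OOOOOOO.BBBBBBB']
['..............dddBBBBB..OOOOOO.BBBBBBB']
['..............ddBBBBBB.OOOOOOO.BBBBBBB']
```

```bash
python3 -c "
from h import *
for s in(0,.5,1,2,3,3.4):
    u=.026-.0042*s
    f=lambda x,y,z:proj('side',[*st2w(x,y),z]).round(1)
    print(s,'top front L/R',f(.018,.068,u+.014),f(-.018,.068,u+.014),'bottom front',f(0,.068,u)[1],'top back at y45',f(0,.045,u+.014)[1])
print('bridge front bottom',f(0,.045,.062),f(0,.045,.068),'port top',f(0,.105,.076))
im=cv2.resize(cv2.imread('pics/side0.png'),(560,420),interpolation=cv2.INTER_AREA)[:,:,::-1].astype(int)
im2=bot.get_image('side').astype(int); im3=cv2.imread('pics/side7.png')[:,:,::-1].astype(int)
for k in(im,im3,im2):
    print([tuple(k[r,269]) for r in range(208,232,1)] .__repr__().replace('np.int64',''))
"
```

```text
0 top front L/R [263.6 224.2] [275.6 223.9] bottom front 227.5 top back at y45 218.9
0.5 top front L/R [263.6 224.7] [275.6 224.4] bottom front 228.0 top back at y45 219.5
1 top front L/R [263.7 225.2] [275.7 224.9] bottom front 228.5 top back at y45 220.0
2 top front L/R [263.7 226.3] [275.7 225.9] bottom front 229.5 top back at y45 221.0
3 top front L/R [263.8 227.3] [275.7 227. ] bottom front 230.6 top back at y45 222.1
3.4 top front L/R [263.8 227.7] [275.8 227.4] bottom front 231.0 top back at y45 222.5
bridge front bottom [269.4 213.4] [269.3 211.9] port top [269.2 223.3]
[((58), (57), (59)), ((68), (110), (179)), ((93), (174), (250)), ((86), (174), (255)), ((65), (130), (221)), ((163), (94), (88)), ((240), (126), (48)), ((237), (131), (56)), ((232), (130), (59)), ((232), (129), (59)), ((232), (128), (58)), ((230), (124), (56)), ((233), (126), (57)), ((252), (170), (79)), ((255), (213), (103)), ((255), (215), (104)), ((255), (213), (104)), ((242), (166), (78)), ((164), (80), (34)), ((150), (78), (38)), ((152), (102), (65)), ((176), (127), (83)), ((238), (182), (112)), ((255), (
[... 373 characters left out ...]
 (160), (254)), ((66), (149), (255)), ((28), (91), (224)), ((124), (136), (157)), ((215), (225), (220)), ((229), (239), (236)), ((187), (198), (195)), ((72), (77), (76))]
[((64), (56), (48)), ((69), (116), (198)), ((96), (180), (255)), ((95), (177), (255)), ((62), (135), (234)), ((77), (95), (117)), ((192), (146), (130)), ((237), (132), (58)), ((235), (129), (57)), ((233), (129), (57)), ((235), (125), (48)), ((238), (151), (84)), ((207), (192), (219)), ((108), (181), (255)), ((60), (152), (255)), ((72), (157), (253)), ((74), (159), (254)), ((66), (149), (255)), ((27), (90), (223)), ((124), (136), (158)), ((216), (225), (220)), ((229), (239), (235)), ((193), (204), (201)), ((85), (93), (90))]
```

```bash
cat > mark.py <<'E'
from arc import *
def mark(im):
    im=cv2.resize(im,None,fx=6,fy=6,interpolation=cv2.INTER_CUBIC).astype(float)
    w=np.clip(im[...,0]-np.maximum(im[...,1],im[...,2])-25,0,None)
    yy,xx=np.mgrid[:im.shape[0],:im.shape[1]]; c=(proj('side',[*S,.107])+.5)*6-.5
    w*=(abs(xx-c[0])<30)&(abs(yy-c[1])<24)
    u=((w*xx).sum()/w.sum()+.5)/6-.5,((w*yy).sum()/w.sum()+.5)/6-.5
    return np.round(u,2),w2st(ray('side',u,.107)).round(4),round(w.sum())
if __name__=="__main__":
    im3=cv2.imread('pics/side7.png')[:,:,::-1]
    print(mark(im3)); print(mark(bot.get_image('side'))); print(mark(bot.get_image('side')))
E
python3 mark.py; python3 -c "
from arc import *
arc(.5,-.58,8)"
```

```text
(array([267.55, 193.63]), array([0.004, 0.006]), 8656)
(array([267.43, 193.62]), array([0.0043, 0.0059]), 9104)
(array([267.42, 193.63]), array([0.0044, 0.006 ]), 9152)
t 20.55 [ 0.46836812 -0.18455238  0.06608974] r now 0.5045056448801688 rad 0.12772676172208525 [ 8.25810646 -3.73127068 -6.40984229]
[-0.002, 0.06, -0.003, np.float64(-0.098)], [0.01, 0.117, -0.003, np.float64(-0.184)], [0.031, 0.172, -0.003, np.float64(-0.27)], [0.058, 0.224, -0.002, np.float64(-0.356)], [0.093, 0.271, -0.002, np.float64(-0.442)], [0.133, 0.313, -0.002, np.float64(-0.528)], [0.179, 0.35, -0.002, np.float64(-0.614)], [0.229, 0.38, -0.002, np.float64(-0.7)],
```

{"api": "apply_moves", "payload": {"plan": [[[-0.002,0.06,-0.003,-0.09],[0.01,0.117,-0.003,-0.18],[0.031,0.172,-0.002,-0.27],[0.058,0.224,-0.002,-0.356],[0.093,0.271,-0.002,-0.442],[0.133,0.313,-0.002,-0.528]]]}}

```text
t: 21.15
tool_pos: [0.5695, -0.183, 0.0665]
orientation: [-0.0, 0.535, 0.845, -0.001]
wrist_force: [-2.7, -1.1, 2.0]
grip_width: 0.281
grasp_force: 1.2
```

```bash
python3 mark.py|tail -1; python3 -c "
from arc import *
arc(-.31,.31,10)"
```

```text
(array([267.86, 193.62]), array([0.0031, 0.006 ]), 12355)
t 21.25 [ 0.57007954 -0.18221248  0.06639467] r now -0.31171031297009577 rad 0.12861460453667653 [ 0.17066907 -1.04555375 -0.51590695]
[-0.004, -0.028, -0.002, np.float64(0.041)], [-0.001, -0.054, -0.002, np.float64(0.081)], [0.003, -0.081, -0.002, np.float64(0.12)], [0.009, -0.107, -0.002, np.float64(0.16)], [0.016, -0.133, -0.002, np.float64(0.199)], [0.026, -0.158, -0.002, np.float64(0.239)], [0.036, -0.183, -0.002, np.float64(0.278)], [0.048, -0.207, -0.002, np.float64(0.318)], [0.062, -0.23, -0.002, np.float64(0.357)], [0.077, -0.252, -0.002, np.float64(0.397)],
```

{"api": "apply_moves", "payload": {"plan": [[[-0.004,-0.028,-0.002,0.041],[-0.001,-0.054,-0.002,0.081]]]}}

```text
t: 21.45
tool_pos: [0.5539, -0.1901, 0.067]
orientation: [-0.0, 0.592, 0.806, -0.0]
wrist_force: [0.2, 0.3, 0.6]
grip_width: 0.28
grasp_force: 0.2
```

{"api": "apply_moves", "payload": {"plan": [[[0,-0.015,0,0.02],[0.001,-0.026,0,0.04]]]}}

```text
t: 21.65
tool_pos: [0.5469, -0.192, 0.0671]
orientation: [-0.0, 0.616, 0.788, 0.0]
wrist_force: [4.1, 1.4, -2.8]
grip_width: 0.278
grasp_force: 2.3
```

{"api": "apply_moves", "payload": {"plan": [[[0,-0.01,0,0.015],[0.001,-0.02,0,0.03]]]}}

```text
t: 21.85
tool_pos: [0.5416, -0.1932, 0.0672]
orientation: [0.0, 0.633, 0.774, 0.0]
wrist_force: [5.0, 1.3, -3.1]
grip_width: 0.278
grasp_force: 2.5
```

{"api": "apply_moves", "payload": {"plan": [[[0,-0.01,0,0.015],[0.001,-0.02,0,0.03]]]}}

```text
t: 22.05
tool_pos: [0.5359, -0.1941, 0.0672]
orientation: [0.0, 0.651, 0.759, 0.0]
wrist_force: [8.5, 0.1, -4.8]
grip_width: 0.28
grasp_force: 4.2
```

{"api": "apply_moves", "payload": {"plan": [[[0,-0.01,0,0.015],[0.001,-0.02,0,0.03]]]}}

```text
t: 22.25
tool_pos: [0.5311, -0.1946, 0.0672]
orientation: [0.001, 0.669, 0.744, 0.001]
wrist_force: [15.5, 1.2, -8.9]
grip_width: 0.278
grasp_force: 7.8
```

{"api": "apply_moves", "payload": {"plan": [[[0,-0.01,0,0.015],[0.001,-0.02,0,0.03]]]}}

```text
t: 22.45
tool_pos: [0.5263, -0.195, 0.0673]
orientation: [0.002, 0.686, 0.728, 0.002]
wrist_force: [22.9, 1.0, -13.4]
grip_width: 0.28
grasp_force: 11.4
```

```bash
python3 mark.py|tail -1;python3 hd.py | grep -A1 side
```

```text
(array([267.38, 193.72]), array([0.0045, 0.0064]), 7630)
side [267 164   5  15  46] stand [ 0.0012 -0.1249] r -0.01
  az fit [np.float64(-0.02), np.float64(0.07)] [-0.006 -0.172] [ 0.007 -0.093]
```

{"api": "apply_moves", "payload": {"plan": [[[0,-0.006,0,0.01],[0,-0.012,0,0.02],[0,-0.012,0,0.02]]]}}

```text
t: 22.95
tool_pos: [0.5234, -0.1951, 0.0673]
orientation: [0.003, 0.697, 0.717, 0.003]
wrist_force: [23.6, 3.4, -14.3]
grip_width: 0.281
grasp_force: 12.0
```

```bash
python3 mark.py|tail -1;python3 hd.py | grep -A1 side
```

```text
(array([267.46, 193.66]), array([0.0043, 0.0061]), 8748)
side [268 164   5  15  50] stand [-0.0023 -0.123 ] r 0.018
  az fit [np.float64(-0.0), np.float64(0.1)] [-0.009 -0.171] [ 0.004 -0.093]
```

{"api": "apply_moves", "payload": {"plan": [[[0,0.03,0,-0.03],[0,0.06,0,-0.06],[0,0.055,0,-0.06],[0,0.055,0,-0.06]]], "jaw": 0.2}}

```text
t: 23.55
tool_pos: [0.5362, -0.1951, 0.0673]
orientation: [0.0, 0.663, 0.749, -0.0]
wrist_force: [2.3, -0.1, -0.1]
grip_width: 0.399
grasp_force: 0.7
```

```bash
python3 mark.py|tail -1;python3 hd.py | egrep -A1 "side|fing"
```

```text
(array([267.54, 193.53]), array([0.004 , 0.0055]), 9965)
side [262 164   7  15  48] stand [ 0.0153 -0.1274] r -0.119
  az fit [np.float64(-0.14), np.float64(-0.04)] [ 0.003 -0.172] [ 0.024 -0.093]
--
fingers stand [array([-0.0077, -0.1308]), array([ 0.0163, -0.1309])]
```

{"api": "apply_moves", "payload": {"plan": [[[0,0.02,0,0],[0,0.036,0,-0.05],[0,0.036,0,-0.08],[0,0.036,0,-0.08]]], "jaw": -0.2}}

```text
t: 24.15
tool_pos: [0.5473, -0.1934, 0.0671]
orientation: [-0.0, 0.614, 0.789, -0.0]
wrist_force: [-0.1, -0.6, -0.9]
grip_width: 0.602
grasp_force: 0.0
```

```bash
python3 hd.py | egrep -A1 "side|fing"
```

```text
side [262 164   6  15  39] stand [ 0.0164 -0.1342] r -0.122
  az fit [np.float64(-0.14), np.float64(-0.07)] [ 0.007 -0.172] [ 0.024 -0.094]
--
fingers stand [array([ 0.0034, -0.1321]), array([ 0.0273, -0.1292])]
```

{"api": "apply_moves", "payload": {"plan": [[[0,0,-0.1,0],[0,0,-0.25,0],[0,0,-0.4,0],[-0.1,0,-0.5,0],[-0.3,0,-0.5,0],[-0.4,0,-0.5,0],[-0.5,0,-0.5,0],[-0.5,0,-0.5,0]]]}}

```text
t: 25.05
tool_pos: [0.5838, -0.3425, 0.2156]
orientation: [-0.0, 0.616, 0.788, -0.0]
wrist_force: [-0.4, -0.2, 0.1]
grip_width: 0.599
grasp_force: 0.0
```

```bash
python3 - <<'E'
from pc import *
from mark import mark
print(mark(bot.get_image("side")))
for c,f in(("top","pics/top0.png"),("side","pics/side0.png")):
    bot.get_image(c)
    for n in("detergent","iron","mug"):
        print(c,n,[ray(c,q["uv"],0)[:2].round(3) for q in bot.place_of(n,c)[:1]])
im=bot.get_image("top").astype(int)
# top: head mark initial vs now, orange extents, foot edges in stand frame
old=cv2.resize(cv2.imread("pics/top0.png"),(560,420),interpolation=cv2.INTER_AREA)[:,:,::-1].astype(int)
c=proj("top",[*S,.107])
for k in(old,im):
    w=np.clip(k[...,0]-np.maximum(k[...,1],k[...,2])-20,0,None).astype(float)
    yy,xx=np.mgrid[:420,:560]; w*=np.hypot(xx-c[0],yy-c[1])<5
    q=w2st(ray("top",((w*xx).sum()/w.sum(),(w*yy).sum()/w.sum()),.107)); print("mark",q,"cw from +y",np.degrees(np.arctan2(q[0],q[1]))%360,w.sum())
d=(im.max(2)<95)
n,l,st,ce=cv2.connectedComponentsWithStats(d.astype(np.uint8))
i=l[tuple(proj("top",[*st2w(.033,.12),.012]).round().astype(int)[::-1])]
if i:
    ys,xs=np.where(l==i);P=np.array([w2st(ray("top",(x,y),.012)) for x,y in zip(xs,ys)]);print("foot",P.min(0),P.max(0),st[i])
    for a,b in((.01,.035),(-.035,-.01)): print("back edge",P[(P[:,0]>a)&(P[:,0]<b)].max(0)[1])
E
```

```text
25.05 [ 0.58376663 -0.34252639  0.2155803 ] [ 0.03265035 -0.28317035] 103.95809297700832 [-0.41389978 -0.19672607  0.10948785]
top 0.88 [0.3377 0.1557] [-0.1481  0.2423]
top 0.82 [0.6406 0.2045] [0.1585 0.2522]
top 0.77 [0.5635 0.3891] [0.1055 0.4451]
top 0.74 [0.5133 0.0299] [0.0101 0.0952]
side 0.92 [0.5086 0.0383] [0.0065 0.1041]
side 0.87 [0.3425 0.1641] [-0.1423  0.25  ]
side 0.69 [0.5615 0.3816] [0.1026 0.4379]
side 0.58 [0.6353 0.1978] [0.1524 0.2463]
side 0.33 [ 0.6021 -0.4819] [ 0.0331 -0.4237]
(array([267.54, 193.54]), array([0.004 , 0.0055]), 10086)
top detergent [array([0.393, 0.446])]
top iron []
top mug []
side detergent [array([0.401, 0.445])]
side iron [array([ 0.586, -0.463])]
side mug [array([ 0.367, -0.386])]
mark [-0.00207039 -0.00262673] cw from +y 218.2452558569637 882.0
mark [0.00300531 0.00751154] cw from +y 21.805964812748435 871.0
```

{"api": "apply_moves", "payload": {"plan": [[[0.5,0,0,0],[0.5,0,0,0],[0.5,0,0,0],[0.5,0,0,0],[0.5,0,0.25,0],[0.5,0,0.4,0],[0.5,0,0.5,0],[0.5,0,0.5,0]]]}}

```text
t: 26.55
tool_pos: [0.5429, -0.1911, 0.0601]
orientation: [-0.006, 0.614, 0.789, -0.001]
wrist_force: [-1.0, -0.3, -0.1]
grip_width: 0.596
grasp_force: 0.0
```

```bash
python3 hd.py | egrep -A1 "^t|side|fing"; python3 -c "
from arc import *
arc(-.12,-.42,4)"
```

```text
t 26.55 [ 0.54288632 -0.19110428  0.06005093] r now -0.0885274935642908 rad 0.12828352068053875 [-0.9548817  -0.31519842 -0.08578829]
[0.063, -0.221, -0.021, np.float64(0.363)], 
side [262 165   6  14  37] stand [ 0.0162 -0.1284] r -0.125
  az fit [np.float64(-0.14), np.float64(-0.07)] [ 0.007 -0.167] [ 0.023 -0.094]
top [348 165   6  11  29] stand [ 0.0566 -0.1834] r -0.299
  az fit [np.float64(-0.35), np.float64(-0.29)] [ 0.043 -0.189] [ 0.07  -0.173]
top [317 188   4   5  14] stand [ 0.0134 -0.089 ] r -0.149
  az fit [np.float64(-0.18), np.float64(-0.15)] [ 0.007 -0.093] [ 0.018 -0.085]
fingers stand [array([ 0.0032, -0.1323]), array([ 0.0271, -0.1294])]
t 26.65 [ 0.54704276 -0.19367715  0.06795015] r now -0.11516493300261743 rad 0.13173393976073314 [1.02095272 0.02767661 0.65267552]
[0.007, 0.035, 0.003, np.float64(-0.047)], [0.011, 0.067, 0.003, np.float64(-0.095)], [0.017, 0.099, 0.003, np.float64(-0.143)], [0.025, 0.13, 0.003, np.float64(-0.191)],
```

{"api": "apply_moves", "payload": {"plan": [[[0,0,0,0],[0,0,0,0],[0.007,0.035,0.002,-0.047],[0.011,0.067,0.002,-0.095],[0.017,0.099,0.002,-0.143],[0.025,0.13,0.002,-0.191],[0.025,0.13,0.002,-0.191]]], "jaw": 0.44}}

```text
t: 27.35
tool_pos: [0.585, -0.177, 0.0687]
orientation: [0.002, 0.488, 0.873, 0.0]
wrist_force: [-0.5, 0.5, 0.3]
grip_width: 0.281
grasp_force: 0.0
```

{"api": "apply_moves", "payload": {"plan": [[[0,-0.015,0,0.022],[0.001,-0.03,0,0.045]]]}}

```text
t: 27.55
tool_pos: [0.5758, -0.1816, 0.0677]
orientation: [0.001, 0.522, 0.853, 0.0]
wrist_force: [4.4, 2.4, 2.5]
grip_width: 0.279
grasp_force: 2.4
```

{"api": "apply_moves", "payload": {"plan": [[[0,-0.01,0,0.015],[0.001,-0.02,0,0.03]]]}}

```text
t: 27.75
tool_pos: [0.5704, -0.1842, 0.0676]
orientation: [0.001, 0.541, 0.841, 0.0]
wrist_force: [5.4, 2.1, 4.0]
grip_width: 0.278
grasp_force: 2.7
```

{"api": "apply_moves", "payload": {"plan": [[[0,-0.01,0,0.015],[0.001,-0.02,0,0.03]]]}}

```text
t: 27.95
tool_pos: [0.5658, -0.1861, 0.0677]
orientation: [0.002, 0.56, 0.828, 0.001]
wrist_force: [11.9, 3.5, 0.6]
grip_width: 0.278
grasp_force: 6.4
```

{"api": "apply_moves", "payload": {"plan": [[[0,-0.01,0,0.015],[0.001,-0.02,0,0.03]]]}}

```text
t: 28.15
tool_pos: [0.5613, -0.1877, 0.0677]
orientation: [0.003, 0.579, 0.815, 0.002]
wrist_force: [19.7, 5.8, -2.6]
grip_width: 0.278
grasp_force: 10.0
```

{"api": "apply_moves", "payload": {"plan": [[[0,-0.01,0,0.015],[0.001,-0.02,0,0.03]]]}}

```text
t: 28.35
tool_pos: [0.5567, -0.1892, 0.0678]
orientation: [0.004, 0.598, 0.801, 0.003]
wrist_force: [26.4, 6.1, -6.7]
grip_width: 0.283
grasp_force: 13.6
```

{"api": "apply_moves", "payload": {"plan": [[[0,0.03,0,-0.03],[0,0.06,0,-0.08],[0,0.09,0,-0.13],[0,0.09,0,-0.13],[0,0.09,0,-0.13]]], "jaw": 0.2}}

```text
t: 28.85
tool_pos: [0.578, -0.182, 0.0663]
orientation: [-0.0, 0.514, 0.858, -0.0]
wrist_force: [0.1, -0.0, 0.4]
grip_width: 0.402
grasp_force: 0.0
```

```bash
python3 mark.py|tail -1;python3 hd.py | egrep -A1 "^t|side|fing"
```

```text
(array([267.34, 193.54]), array([0.0046, 0.0055]), 8434)
t 28.95 [ 0.57804879 -0.18207622  0.06642311] r now -0.3667890894969972 rad 0.1320796386744576 [-0.14294989  0.02330025 -0.32531191]
[0.143, -0.316, -0.002, np.float64(0.518)], 
side [250 165   7  17  49] stand [ 0.0517 -0.1255] r -0.39
  az fit [np.float64(-0.34), np.float64(-0.48)] [ 0.041 -0.168] [ 0.063 -0.079]
side [258 175   3   5   7] stand [ 0.0312 -0.0969] r -0.312
  az fit [np.float64(-0.28), np.float64(-0.31)] [ 0.029 -0.111] [ 0.035 -0.089]
top [343 148   5  10  26] stand [ 0.1049 -0.1722] r -0.547
  az fit [np.float64(-0.57), np.float64(-0.56)] [ 0.093 -0.178] [ 0.118 -0.166]
top [340 172  34  99 551] stand [-0.0695 -0.1857] r 0.358
  az fit [np.float64(0.05), np.float64(1.04)] [-0.207 -0.234] [ 0.048 -0.122]
top [352 214   2   4   4] stand [-0.0655 -0.172 ] r 0.364
  az fit [np.float64(0.37), np.float64(0.36)] [-0.07  -0.173] [-0.061 -0.171]
fingers stand [array([ 0.0364, -0.1276]), array([ 0.0588, -0.119 ])]
```

Handle lies free between the open fingers; lift away.

{"api": "apply_moves", "payload": {"plan": [[[0,0,0,0],[0,0,-0.1,0],[0,0,-0.25,0],[0,0,-0.4,0],[-0.05,0,-0.5,0],[-0.15,0,-0.6,0],[-0.25,0,-0.6,0],[-0.25,0,-0.6,0]]], "jaw": -0.2}}

```text
t: 29.85
tool_pos: [0.6152, -0.2511, 0.2464]
orientation: [0.001, 0.514, 0.858, -0.0]
wrist_force: [0.4, 0.7, -1.0]
grip_width: 0.601
grasp_force: 0.0
```

{"api": "apply_moves", "payload": {"plan": [[[0,0,0,0],[0,0,0,0],[0,0,0,0]]]}}

```text
t: 30.15
tool_pos: [0.614, -0.247, 0.2467]
orientation: [-0.0, 0.513, 0.859, -0.0]
wrist_force: [-0.7, -0.2, -0.2]
grip_width: 0.603
grasp_force: 0.0
```

```bash
python3 -c "
from pc import *
print(bot.job_done())"
```

```text
30.15 [ 0.61400047 -0.24702872  0.24667698] [ 0.0747735  -0.19228839] 118.30566745779699 [-0.71046524 -0.20687026 -0.229649  ]
top 0.83 [0.5624 0.3868] [0.1042 0.443 ]
top 0.81 [0.5111 0.0385] [0.009 0.104]
top 0.67 [0.3411 0.1578] [-0.1445  0.2439]
top 0.59 [0.6386 0.2025] [0.1563 0.2504]
side 0.98 [0.5635 0.3878] [0.1053 0.4438]
side 0.87 [0.5119 0.0313] [0.0089 0.0967]
side 0.82 [0.6416 0.201 ] [0.1591 0.2486]
side 0.65 [0.3455 0.1466] [-0.1415  0.2323]
the job is handed in; nothing more can be done
None
```

I handed the job in at 30 s: the pump was pushed home against the cheeks, the screw driven until repeated strokes met a hard stop, the wrench released and the bystanders never touched. That the bar is fully down is inferred from the wrench force and the screw's mark, since the pump hid the bar from the cameras.

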